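Swap the seasonings back onto their own coasters

TASK

The seasonings have been put back on each other's coasters. Swap them round, parking one on a free bit of worktop whenever you need to, until each stands upright in the middle of its own coaster: the red-lidded jar on the red one, the green-lidded jar on the green one, the black-capped spice jar on the black one and the wooden pepper mill on the wooden one. Set them down gently without dropping or tipping any over, and leave the glass and the purple mug where they are.

Things in the scene. Friction and masses are not known exactly. Their poses are not given: they have to be found in the camera images.
- red_lid_jar: Round honey jar with a red screw lid, 59 mm in diameter, 85 mm high, 0.29 kg; lid 11 mm high; can be gripped from above round its body or lid. Must go to the red coaster. Origin at the centre of its underside, z up.
- green_lid_jar: Round mustard jar (yellowish contents) with a green screw lid, 57 mm in diameter, 80 mm high, 0.27 kg; can be gripped from above round its body or lid. Must go to the green coaster. Origin at the centre of its underside, z up.
- black_cap_jar: Slim round spice jar with a black cap, 41 mm in diameter, 105 mm high, 0.11 kg; the cap is the top 21 mm. Must go to the black coaster. Origin at the centre of its underside, z up.
- mill: Turned brown wooden pepper mill with a waist, 58 mm wide at the foot, 170 mm high, 0.18 kg; its rounded head, 49 mm wide between 125 and 158 mm above the underside (widest near 141 mm), is rigid here and can be gripped from above; a steel knob 12 mm wide is the top 12 mm. Must go to the wooden coaster. Origin at the centre of its underside, z up.
- red_coaster: Red coaster, a flat round disc 104 mm in diameter and 6 mm high, fixed to the worktop, with one of the seasonings standing on it at the start. Origin at the centre of its underside (on the worktop), z up; a thing standing on it has its origin 6 mm above this. It lies 0.42 to 0.54 m ahead of the robot, its centre at least 140 mm from the next coaster's.
- green_coaster: Green coaster, a flat round disc 104 mm in diameter and 6 mm high, fixed to the worktop, with one of the seasonings standing on it at the start. Origin at the centre of its underside (on the worktop), z up; a thing standing on it has its origin 6 mm above this. It lies 0.42 to 0.54 m ahead of the robot, its centre at least 140 mm from the next coaster's.
- black_coaster: Black coaster, a flat round disc 104 mm in diameter and 6 mm high, fixed to the worktop, with one of the seasonings standing on it at the start. Origin at the centre of its underside (on the worktop), z up; a thing standing on it has its origin 6 mm above this. It lies 0.42 to 0.54 m ahead of the robot, its centre at least 140 mm from the next coaster's.
- wooden_coaster: Light wooden coaster (pale wood), a flat round disc 104 mm in diameter and 6 mm high, fixed to the worktop, with one of the seasonings standing on it at the start. Origin at the centre of its underside (on the worktop), z up; a thing standing on it has its origin 6 mm above this. It lies 0.42 to 0.54 m ahead of the robot, its centre at least 140 mm from the next coaster's.
- glass: Clear drinking glass, 81 mm in diameter, 91 mm high, empty, loose, standing behind the coasters (0.63 to 0.69 m ahead). Not to be moved. Origin at the centre of its underside, z up.
- purple_mug: Purple mug, 80 mm in diameter, 89 mm high, handle on one side (110 mm over the handle), loose, standing behind the coasters to the right. Not to be moved. The worktop between the glass and the mug and that to the right of the coasters (y below -0.36) is bare but for a teaspoon near the front edge (about 0.36 m ahead); a kettle and a tea box stand farther back, bottles on a low dark wooden tray at the back left. Origin at the centre of its underside, z up.

How it is judged (in metres and radians):
At the end, for the whole second after the job is handed in: Each of the four seasonings stands released and at rest, upright (within 0.1 rad) on the coaster of its own colour, its centre within 15 mm of the coaster's centre (horizontal distance between red_lid_jar and red_coaster below 0.015 m and z of red_lid_jar in the frame of red_coaster below 0.012 m and angle between each of red_lid_jar, green_lid_jar, black_cap_jar, mill's own z axis and vertical below 0.1 rad and linear speed of each of red_lid_jar, green_lid_jar, black_cap_jar, mill below 0.02 m/s and horizontal distance between green_lid_jar and green_coaster below 0.015 m and z of green_lid_jar in the frame of green_coaster below 0.012 m and horizontal distance between black_cap_jar and black_coaster below 0.015 m and z of black_cap_jar in the frame of black_coaster below 0.012 m and horizontal distance between mill and wooden_coaster below 0.015 m and z of mill in the frame of wooden_coaster below 0.012 m); the robot touches nothing.
It fails at once if one of the four seasonings is tipped over (leans more than 0.6 rad) (angle between any of red_lid_jar, green_lid_jar, black_cap_jar, mill's own z axis and vertical above 0.6 rad).
It fails at once if one of the four seasonings is dropped (moves faster than 0.7 m/s with its underside within 25 mm of the worktop) ((height (world z) of red_lid_jar below 0.025 m and linear speed of red_lid_jar above 0.7 m/s) or (height (world z) of green_lid_jar below 0.025 m and linear speed of green_lid_jar above 0.7 m/s) or (height (world z) of black_cap_jar below 0.025 m and linear speed of black_cap_jar above 0.7 m/s) or (height (world z) of mill below 0.025 m and linear speed of mill above 0.7 m/s)).
It fails at once if the glass is pushed more than 30 mm or knocked over (distance of glass from where it was at the start of the episode above 0.03 m or angle between glass's own z axis and vertical above 0.5 rad).
It fails at once if the purple mug is pushed more than 30 mm or knocked over (distance of purple_mug from where it was at the start of the episode above 0.03 m or angle between purple_mug's own z axis and vertical above 0.5 rad).
It also fails if it takes over 141 s, if anything falls off the work surface, if the arm or the gripper's body presses on something with over 40 N, if the wrist force passes 120 N, or if a joint passes its speed limit or range.

ROBOT

A 6-joint arm with a two-finger parallel gripper is mounted at the origin on a cart in front of the work surface, level with it; the furniture and walls round the work are solid. World frame = base frame: x ahead of the robot, y to its left, z up, the work surface at z = 0. Lengths are in mm, angles in rad, forces in N, time in s.
With the tool pointing down it reaches from about 350 to 775 mm from the base axis. Payload 7.3 kg.
Tool frame: the origin (TCP) lies midway between the tips of the shut fingers; the grasp point (between the pads) lies 19 mm behind it; z points along the fingers, y is the line along which they close (so a half turn about z gives the same grasp; the last joint's range is limited). The gripper opens to 92 mm and grips with 3 to 60 N. Pads are 19 mm wide; open, the fingers measure 130 mm over their backs; the gripper's body (75 mm by 190 mm) begins 47 mm behind the grasp point.
Start: joints at [-1.455, 0.342, 1.524, -0, 1.275, -0.146], TCP at [135.902, -507.125, 226.741] pointing down, gripper open.
Joint ranges: [-2.53, 2.53], [-0.77, 2.02], [0.04, 2.7], [-1, 4.14], [0.28, 2.66], [-3.11, 3.11]. Speed limits (rad/s): [2.57, 2.57, 3.14, 3.14, 3.14, 3.14].

INTERFACE

Orientations are given as [roll, pitch, yaw] about the fixed x, y, z axes, in that order (R = Rz(yaw) Ry(pitch) Rx(roll)).
In Python, from plant import bot gives the robot as it stands.
- The arm moves only by the tool jog_arm, never from a script. Its arguments are lists of equal length, an entry for each row: "dp": the shift along the tool's x, y, z in m, a list of three; "twist": the turn about the tool's z in degrees. A call has 1 to 10 rows; each row shifts and turns the commanded pose from where the row before left it, along the tool's axes as they then stand; what a row does not reach is not made up. A row lasts 1/8 s, in which the tool goes at most 62.5 mm and 10.7 degrees, less where a joint would pass 70% of its speed; a pose out of reach is approached as far as the arm can. A call is refused whole if a number of a shift passes 0.0625 or a number of a turn 10.7, either way. A call with a gripper value outside its range is refused whole. "jaw" is the finger opening in m, from 0 to 0.0918, set as the call begins (left out, the last holds). The fingers move at their own pace and stop on an object; the grip force is fixed at half the most. Time passes only in rows, so rows that do not move let the fingers close. It gives the time, the measured TCP pose, the force, the opening and the grip force at its end, in the units of the state.
- bot.get_obs(): the state, without advancing time (a new reading comes with each control period).
- bot.capture(name): name is "side" or "top" or "wrist"; returns the picture (384x512x3 uint8, blue, green, red); there is no depth.
- bot.camera_params(name): a dict with "fx", "fy", "cx", "cy" (pixels), "R" (3x3) and "t" (3): a world point X has camera coordinates R X + t. Camera axes: x right, y down, z forward; pixel columns grow to the right and rows downward; lengths in mm; the calibration is good to about 2 mm. A picture is of the moment at which its call begins: read the wrist's pose just before it. camera_params takes no time and is no camera call; for the wrist camera it gives the pose at the moment of the call.
- bot.close_job(): hands the job in; it is judged then, once.
Trained networks look in the newest picture that a camera, given by its name, has taken for a name from the list of things; names that differ only in an ending like _2 or _b are one class to them, and where a whole thing is asked for, a point or a joint stands for the part that bears it (a point fixed in the world has none). Each returns a list of dicts, best first, with "confidence" (0 to 1); they miss things now and then, are a little off and sometimes report something else, mostly with a low value. They report only what shows in the picture. A call takes as long as a camera call.
- bot.find_in(camera, label): "bbox" ([centre column, centre row, width, height] in pixels, round what is visible of it).
- bot.masks_of(camera, label): "pixels" (384x512 bool, what is visible of it) and "bbox" ([centre column, centre row, width, height] in pixels, round what is visible of it).
The state is a dict: "time": time; "joint_positions": joint angles; "dq": joint speeds; "tau": joint torques, N m; "tool_pos": TCP position; "tcp_rot": TCP orientation; "contact_force": force on the tool from outside, world axes, zero at the start; "moment": the same for the moment, N m; "grip_width": finger opening in mm; "finger_force": force on a finger pad.
Only numpy, scipy, OpenCV 4.12 (cv2) and the standard library are available. Lean on these libraries where they do the work, as an engineer would, in place of code of your own. Each camera call takes 0.05 s, during which the arm holds its last target. There are 200 camera calls.

## Working session

There is one attempt and no reset: what is moved stays moved. The work goes in short steps, Python scripts to look and compute and a tool call to move; the robot and the scene stay as the last step left them, time stands still between calls to the robot, and variables do not carry over. Pictures are saved under pics/ and viewed, at most 14 in all, crops included, and the job is handed in when it is done.

Besides the shell and the picture viewer there is one more tool, called as name([rows], argument=value, ...), one row to a line, values as JSON. jog_arm: Moves the arm, as the interface text tells. Its arguments: {"type":"object","properties":{"dp":{"type":"array"},"twist":{"type":"array"},"jaw":{"type":"number"}},"required":["dp","twist"]}

```bash
mkdir -p pics
cat > h.py <<'E'
import numpy as np, cv2
from plant import bot
def ray(cam,u,v,z):
    p=bot.camera_params(cam);R=np.array(p["R"]);t=np.array(p["t"])
    c=-R.T@t; d=R.T@np.array([(u-p["cx"])/p["fx"],(v-p["cy"])/p["fy"],1.])
    return (c+d*(z-c[2])/d[2])
def proj(cam,X):
    p=bot.camera_params(cam);q=np.array(p["R"])@np.array(X)+np.array(p["t"])
    return p["fx"]*q[0]/q[2]+p["cx"],p["fy"]*q[1]/q[2]+p["cy"]
E
python3 - <<'E'
from h import *
o=bot.get_obs();print(o["time"],o["tool_pos"],o["tcp_rot"])
for c in("top","side"):
    im=bot.capture(c);cv2.imwrite(f"pics/{c}0.png",im)
    p=bot.camera_params(c);print(c,-np.array(p["R"]).T@np.array(p["t"]))
    if c=="top":
      for n in["red_lid_jar","green_lid_jar","black_cap_jar","mill","red_coaster","green_coaster","black_coaster","wooden_coaster","glass","purple_mug"]:
        for m in bot.find_in(c,n)[:2]:
            b=m["bbox"];print(n,round(m["confidence"],2),np.round(b),ray(c,b[0],b[1],6).round())
E
```

```text
0.0 [ 135.8604222  -506.69594973  226.03385517] [-3.14004108e+00 -2.56835261e-04  2.61797790e-01]
top [ 374.52902111  -19.81320211 1244.1290384 ]
red_lid_jar 0.84 [338. 201.  26.  24.] [ 522. -260.    6.]
red_lid_jar 0.33 [219. 210.  35.  39.] [489.  78.   6.]
green_lid_jar 0.58 [159. 195.  25.  23.] [529. 250.   6.]
black_cap_jar 0.63 [269. 230.  16.  15.] [436. -64.   6.]
mill 0.7 [217. 203.  21.  23.] [509.  85.   6.]
red_coaster 0.56 [219. 211.  37.  36.] [487.  78.   6.]
green_coaster 0.83 [270. 234.  40.  37.] [427. -68.   6.]
black_coaster 0.69 [161. 197.  34.  34.] [524. 242.   6.]
wooden_coaster 0.7 [338. 208.  37.  33.] [ 503. -258.    6.]
glass 0.84 [250. 143.  32.  34.] [687.  -6.   6.]
purple_mug 0.74 [349. 153.  35.  42.] [ 663. -292.    6.]
side [594.40334424 841.9833443  611.40884582]
```

View pics/top0.png

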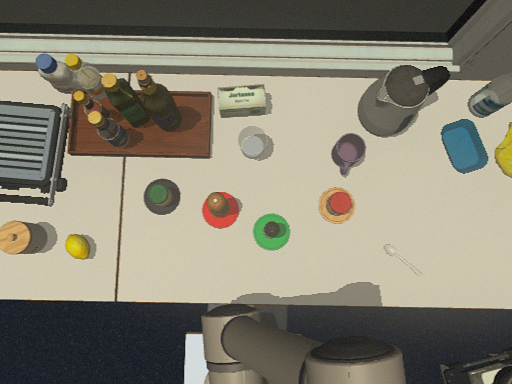

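Run:
```python
from h import *
for c in("top","side"):
  bot.capture(c)
  for n in["red_coaster","green_coaster","black_coaster","wooden_coaster"]:
    for m in bot.masks_of(c,n)[:1]:
        ys,xs=np.nonzero(m["pixels"])
        P=np.array([ray(c,x,y,6) for x,y in zip(xs,ys)])[:,:2].astype(np.float32)
        # fit: 52mm circle maximising inside-count minus outside, anchored at edge: try hull points
        h=cv2.convexHull(P)[:,0]
        (cx,cy),r=cv2.minEnclosingCircle(P);print(c,n,round(m["confidence"],2),len(xs),round(cx),round(cy),round(r),"bbox",m["bbox"])
for n,z in[("red_lid_jar",85),("green_lid_jar",80),("black_cap_jar",105),("mill",141)]:
    for c in("top","side"):
      for m in bot.find_in(c,n)[:1]:
        b=m["bbox"];print(c,n,round(m["confidence"],2),np.round(b), ray(c,b[0],b[1],z+6).round())
```

```text
top red_coaster 0.78 564 491 77 51 bbox [218.9, 210.9, 39.2, 40.1]
top green_coaster 0.84 843 431 -68 53 bbox [267.1, 232.6, 35.3, 35.9]
top black_coaster 0.8 711 525 243 53 bbox [162.7, 199.2, 34.3, 34.5]
top wooden_coaster 0.8 495 512 -254 51 bbox [338.8, 206.1, 35.2, 32.9]
side red_coaster 0.76 478 491 73 52 bbox [289.2, 230.8, 46.5, 24.3]
side green_coaster 0.9 366 423 -66 54 bbox [311.1, 194.4, 36.8, 22.0]
side black_coaster 0.96 1019 524 242 52 bbox [282.2, 286.0, 50.8, 36.8]
side wooden_coaster 0.25 511 488 74 53 bbox [288.0, 229.2, 46.7, 27.7]
top red_lid_jar 0.67 [338. 203.  22.  26.] [ 507. -242.   91.]
side red_lid_jar 0.86 [271. 148.  21.  36.] [ 516. -164.   91.]
top green_lid_jar 0.62 [160. 195.  28.  21.] [519. 229.  86.]
side green_lid_jar 0.95 [284. 267.  34.  46.] [525. 281.  86.]
top black_cap_jar 0.53 [270. 231.  16.  14.] [429. -63. 111.]
side black_cap_jar 0.56 [310. 176.  20.  43.] [442.  16. 111.]
top mill 0.84 [219. 203.  22.  25.] [494.  67. 147.]
side mill 0.8 [288. 202.  27.  75.] [507. 168. 147.]
```

The view shows the red-lidded jar on wooden (338,203), the green-lidded jar on black (160,195), the black-capped jar on green (271,231) and the mill on red (218,203). That makes two 2-swaps.

jog_arm([
  [0,0,0],
  [0,0,0],
  [0.046,-0.032,0],
  [0.046,-0.032,0],
  [0.046,-0.032,0],
  [0.046,-0.032,0],
  [0.046,-0.032,0],
  [0.046,-0.032,0],
  [0.045,-0.032,0],
  [0.044,-0.032,0],
], twist=[7.5,7.5,0,0,0,0,0,0,0,0], jaw=0.0918)

```text
time: 2.75
tool_pos: [502.3, -249.9, 226.8]
tcp_rot: [3.141, -0.0, 0.0]
contact_force: [0.8, -0.5, -0.2]
grip_width: 91.5
finger_force: 0.0
```

```bash
cat >> h.py <<'E'
H={"red_lid_jar":85,"green_lid_jar":80,"black_cap_jar":105,"mill":141}
def look(names,base=6,cams=("wrist",),save=None):
    o=bot.get_obs();print("t",o["time"],"tcp",np.round(o["tool_pos"],1),np.round(o["tcp_rot"],3),"w",o["grip_width"])
    for c in cams:
        im=bot.capture(c)
        if save: cv2.imwrite(f"pics/{save}_{c}.png",im)
        for n in names:
            for m in bot.masks_of(c,n)[:1]:
                ys,xs=np.nonzero(m["pixels"]); z=6 if "coaster" in n else base+H[n]
                P=np.array([ray(c,x,y,z) for x,y in zip(xs,ys)])[:,:2].astype(np.float32)
                (cx,cy),r=cv2.minEnclosingCircle(P)
                print(c,n,round(m["confidence"],2),"circ",round(cx),round(cy),round(r),"bbox",np.round(m["bbox"]),"mid",P.mean(0).round())
E
python3 - <<'E'
from h import *
look(["red_lid_jar","wooden_coaster","mill","red_coaster"],save="a")
p=bot.camera_params("wrist");print(-np.array(p["R"]).T@np.array(p["t"]),p["R"])
E
```

```text
t 2.75 tcp [ 502.3 -249.9  226.8] [ 3.141 -0.     0.   ] w 91.49460705007836
wrist red_lid_jar 0.63 circ 515 -248 31 bbox [256. 174.  55.  55.] mid [ 516. -247.]
wrist wooden_coaster 0.84 circ 511 -255 52 bbox [262. 162.  72.  65.] mid [ 528. -262.]
wrist mill 0.75 circ 516 -37 28 bbox [ 25. 179.  49.  47.] mid [520. -38.]
wrist red_coaster 0.75 circ 489 71 53 bbox [ 35. 175.  69.  70.] mid [489.  57.]
[ 569.79556017 -251.02922247  384.90903271] [[ 1.04021031e-03 -9.99999458e-01  3.51549712e-05]
 [-9.66745882e-01 -9.96629147e-04  2.55736985e-01]
 [-2.55736811e-01 -3.00006172e-04 -9.66746396e-01]]
```

View pics/a_wrist.png

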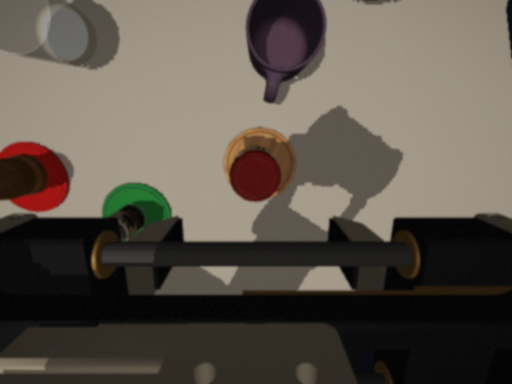

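The red lid is at about (255,175), right under the gripper. Going down to grip it.

jog_arm([
  [0.012,-0.002,0.03],
  [0,0,0.04],
  [0,0,0.04],
  [0,0,0.04],
  [0,0,0.02],
  [0,0,0.01],
  [0,0,0],
], twist=[0,0,0,0,0,0,0])

```text
time: 3.88
tool_pos: [512.3, -249.9, 46.8]
tcp_rot: [-3.142, 0.0, -0.001]
contact_force: [-0.3, -0.6, 0.3]
grip_width: 91.8
finger_force: 0.0
```

jog_arm([
  [0,0,0],
  [0,0,0],
  [0,0,0],
  [0,0,0],
  [0,0,0],
], twist=[0,0,0,0,0], jaw=0.03)

```text
time: 4.5
tool_pos: [513.1, -249.3, 47.0]
tcp_rot: [3.141, -0.0, 0.0]
contact_force: [-0.2, -0.4, 2.1]
grip_width: 57.8
finger_force: 30.0
```

jog_arm([
  [0,0,-0.03],
  [0,0,-0.03],
  [-0.005,0.02,0],
  [-0.007,0.035,0],
  [-0.007,0.04,0],
  [-0.007,0.035,0],
  [-0.007,0.02,0],
  [0,0,0],
  [0,0,0.03],
  [0,0,0.02],
], twist=[0,0,0,0,0,0,0,0,0,0])

```text
time: 5.75
tool_pos: [479.5, -397.4, 55.1]
tcp_rot: [-3.139, 0.001, 0.001]
contact_force: [0.4, 0.4, -4.3]
grip_width: 58.0
finger_force: 30.0
```

jog_arm([
  [0,0,0.008],
  [0,0,0.005],
  [0,0,0.001],
  [0,0,0.001],
  [0,0,0],
], twist=[0,0,0,0,0])

```text
time: 6.38
tool_pos: [480.1, -399.3, 42.2]
tcp_rot: [3.141, -0.001, 0.0]
contact_force: [-0.1, 0.3, -2.4]
grip_width: 58.2
finger_force: 30.0
```

jog_arm([
  [0,0,0.001],
  [0,0,0],
  [0,0,0],
  [0,0,-0.03],
  [0,0,-0.06],
  [0,0,-0.06],
  [0,0,-0.05],
], twist=[0,0,0,0,0,0,0], jaw=0.0918)

```text
time: 7.25
tool_pos: [480.1, -399.2, 243.7]
tcp_rot: [3.14, -0.002, 0.0]
contact_force: [-1.0, -0.5, 0.3]
grip_width: 92.1
finger_force: 0.0
```

jog_arm([
  [0,-0.03,0],
  [0,-0.055,0],
  [0,-0.055,0],
  [0,-0.055,0],
  [-0.01,-0.055,0],
  [-0.01,-0.055,0],
  [-0.01,-0.055,0],
  [0,-0.055,0],
  [0,-0.055,0],
  [0,0,0],
], twist=[0,0,0,0,0,0,0,0,0,0])

```text
time: 8.5
tool_pos: [449.5, 74.0, 241.1]
tcp_rot: [-3.141, -0.001, 0.006]
contact_force: [1.0, 0.5, -0.8]
grip_width: 91.7
finger_force: 0.0
```

Run:
```python
from h import *
look(["mill","red_coaster","green_coaster","black_coaster","green_lid_jar"],save="b")
```

```text
t 8.5 tcp [449.5  74.  241.1] [-3.141e+00 -1.000e-03  6.000e-03] w 91.69732607933055
wrist mill 0.58 circ 499 72 25 bbox [255. 142.  52.  54.] mid [500.  72.]
wrist red_coaster 0.65 circ 491 70 52 bbox [255. 141.  72.  72.] mid [497.  67.]
wrist green_coaster 0.64 circ 432 -75 52 bbox [351. 180.  71.  71.] mid [439. -66.]
wrist black_coaster 0.84 circ 528 235 52 bbox [143. 114.  66.  72.] mid [531. 221.]
wrist green_lid_jar 0.93 circ 526 218 38 bbox [122. 114.  70.  47.] mid [526. 219.]
```

View pics/b_wrist.png

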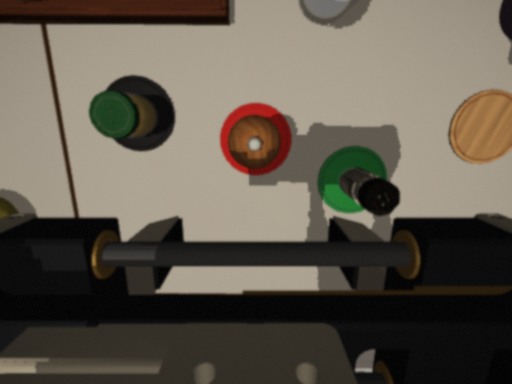

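Run:
```python
from h import *
print(ray("wrist",255,144.5,174),proj("wrist",[491,73,6]))
look(["wooden_coaster","red_coaster"])
look(["wooden_coaster","red_coaster"],cams=("top",))
```

```text
[499.8745568   69.91133624 174.        ] (np.float64(252.98719428579983), np.float64(140.62311619853213))
t 8.8 tcp [450.1  69.7 240.7] [ 3.141e+00 -0.000e+00 -2.000e-03] w 92.05743965771842Traceback (most recent call last):
  File "<stdin>", line 3, in <module>
  File "h.py", line 19, in look
    P=np.array([ray(c,x,y,z) for x,y in zip(xs,ys)])[:,:2].astype(np.float32)
                ~~~^^^^^^^^^
  File "h.py", line 4, in ray
    p=bot.camera_params(cam);R=np.array(p["R"]);t=np.array(p["t"])
ValueError: time passes only in moves, steps and waits
```

```bash
cat > h.py <<'E'
import numpy as np, cv2
from plant import bot
def rays(p,uv,z):
    R=np.array(p["R"]);c=-R.T@np.array(p["t"]);uv=np.atleast_2d(uv).astype(float)
    d=np.c_[(uv[:,0]-p["cx"])/p["fx"],(uv[:,1]-p["cy"])/p["fy"],np.ones(len(uv))]@R
    return (c+d*((z-c[2])/d[:,2])[:,None])[:,:2]
H={"red_lid_jar":85,"green_lid_jar":80,"black_cap_jar":105,"mill":141}
def look(names,base=6,cams=("wrist",),save=None):
    o=bot.get_obs();print("t",o["time"],"tcp",np.round(o["tool_pos"],1),np.round(o["tcp_rot"],3),"w",o["grip_width"])
    for c in cams:
        p=bot.camera_params(c);im=bot.capture(c)
        if save: cv2.imwrite(f"pics/{save}_{c}.png",im)
        for n in names:
            for m in bot.masks_of(c,n)[:1]:
                ys,xs=np.nonzero(m["pixels"]); z=6 if "coaster" in n else base+H[n]
                P=rays(p,np.c_[xs,ys],z).astype(np.float32)
                (cx,cy),r=cv2.minEnclosingCircle(P)
                print(c,n,round(m["confidence"],2),"circ",round(cx),round(cy),round(r),"bbox",np.round(m["bbox"]),"mid",P.mean(0).round())
E
python3 - <<'E'
from h import *
look(["wooden_coaster","red_coaster","mill","green_coaster","black_coaster"],cams=("wrist","top"))
E
```

```text
t 8.9 tcp [450.1  69.8 240.7] [ 3.141e+00 -0.000e+00 -2.000e-03] w 91.61658349521552
wrist wooden_coaster 0.69 circ 510 -253 54 bbox [481. 126.  63.  72.] mid [ 512. -251.]
wrist red_coaster 0.96 circ 491 74 52 bbox [252. 140.  72.  73.] mid [498.  69.]
wrist mill 0.6 circ 498 75 25 bbox [250. 146.  54.  58.] mid [499.  75.]
wrist green_coaster 0.59 circ 433 -71 52 bbox [352. 180.  74.  67.] mid [439. -62.]
wrist black_coaster 0.86 circ 526 241 52 bbox [138. 117.  67.  75.] mid [530. 226.]
top wooden_coaster 0.58 circ 511 -252 53 bbox [336. 207.  38.  38.] mid [ 510. -252.]
top red_coaster 0.73 circ 431 -70 53 bbox [269. 233.  35.  38.] mid [430. -70.]
top green_coaster 0.56 circ 433 -69 52 bbox [269. 233.  37.  34.] mid [432. -70.]
top black_coaster 0.43 circ 528 282 29 bbox [146. 196.   4.  20.] mid [525. 287.]
```

jog_arm([
  [0.02,-0.003,0],
  [0.02,-0.002,0],
  [0.009,0,0.02],
  [0,0,0.035],
  [0,0,0.035],
  [0,0,0.015],
  [0,0,0.008],
  [0,0,0],
], twist=[0,0,0,0,0,0,0,0])

```text
time: 10.5
tool_pos: [499.3, 75.9, 128.1]
tcp_rot: [3.142, -0.001, 0.0]
contact_force: [-0.1, 0.2, -0.9]
grip_width: 91.7
finger_force: 0.0
```

jog_arm([
  [0,0,0],
  [0,0,0],
  [0,0,0],
  [0,0,0],
  [0,0,0],
  [0,0,0],
], twist=[0,0,0,0,0,0], jaw=0.02)

```text
time: 11.25
tool_pos: [498.9, 75.9, 127.7]
tcp_rot: [3.141, -0.0, 0.0]
contact_force: [0.7, 0.9, 0.4]
grip_width: 46.6
finger_force: 30.0
```

jog_arm([
  [0,0,-0.02],
  [0,0,-0.04],
  [0,0,-0.04],
  [0,0.01,-0.02],
  [0.002,0.025,0],
  [0.002,0.045,0],
  [0.002,0.055,0],
  [0.002,0.055,0],
  [0.002,0.055,0],
  [0.002,0.045,0],
], twist=[0,0,0,0,0,0,0,0,0,0])

```text
time: 12.5
tool_pos: [510.5, -216.2, 247.3]
tcp_rot: [-3.141, 0.001, -0.001]
contact_force: [0.1, 0.5, -2.3]
grip_width: 46.7
finger_force: 30.0
```

jog_arm([
  [0,0.027,0],
  [0,0.012,0],
  [0,0,0.02],
  [0,0,0.035],
  [0,0,0.03],
  [0,0,0.015],
  [0,0,0.008],
  [0,0,0.004],
  [0,0,0],
], twist=[0,0,0,0,0,0,0,0,0])

```text
time: 13.62
tool_pos: [511.2, -253.3, 136.3]
tcp_rot: [3.141, -0.001, 0.0]
contact_force: [-0.3, -1.1, -1.3]
grip_width: 46.9
finger_force: 30.0
```

Run:
```python
from h import *
look(["wooden_coaster"],save="c",cams=("side","top"))
p=bot.camera_params("side");print(p["fx"])
```

```text
t 13.625 tcp [ 511.2 -253.3  136.3] [ 3.141e+00 -1.000e-03  0.000e+00] w 46.918986683023576
side wooden_coaster 0.75 circ 511 -254 55 bbox [270. 161.  34.  18.] mid [ 514. -242.]
top wooden_coaster 0.58 circ 481 -412 41 bbox [393. 218.  27.  17.] mid [ 478. -405.]
429.66282612258584
```

View pics/c_side.png

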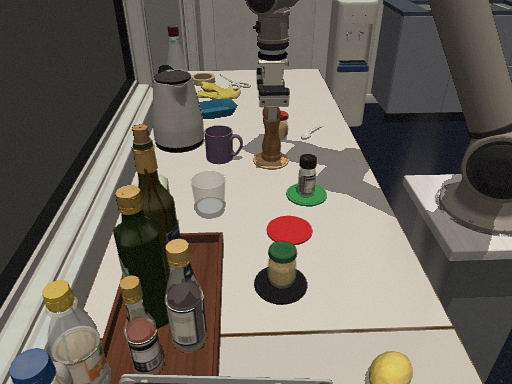

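The mill is held just above the wooden coaster, centred at about (270,160).

jog_arm([
  [0,0,0.004],
  [0,0,0.003],
  [0,0,0.001],
  [0,0,0],
], twist=[0,0,0,0])

```text
time: 14.32
tool_pos: [510.9, -253.1, 127.8]
tcp_rot: [3.142, -0.0, 0.0]
contact_force: [-0.1, -0.5, -0.9]
grip_width: 46.6
finger_force: 30.0
```

jog_arm([
  [0,0,0],
  [0,0,0],
  [0,0,0],
  [0,0,-0.02],
  [0,0,-0.04],
  [0,0,-0.04],
  [0,0,-0.01],
  [-0.03,0,0],
  [-0.03,0,0],
], twist=[0,0,0,0,0,0,0,0,0], jaw=0.0918)

```text
time: 15.45
tool_pos: [449.8, -252.7, 236.5]
tcp_rot: [-3.141, 0.001, 0.001]
contact_force: [-0.3, -0.7, 0.2]
grip_width: 91.6
finger_force: 0.0
```

jog_arm([
  [0,0.03,0],
  [0,0.05,0],
  [0,0.04,0],
  [0,0.02,0],
  [0,0,0],
  [0,0,0],
], twist=[0,0,0,0,0,0])

```text
time: 16.2
tool_pos: [450.8, -392.0, 237.0]
tcp_rot: [-3.14, 0.001, 0.0]
contact_force: [0.3, -0.0, 0.8]
grip_width: 91.9
finger_force: 0.0
```

Run:
```python
from h import *
look(["mill","wooden_coaster"],save="d")
look(["red_lid_jar"],base=0)
```

```text
t 16.2 tcp [ 450.8 -392.   237. ] [-3.14e+00  1.00e-03  0.00e+00] w 91.86437802442708
wrist mill 0.62 circ 513 -274 47 bbox [125. 132. 105.  59.] mid [ 512. -271.]
wrist wooden_coaster 0.94 circ 510 -256 52 bbox [163. 126.  70.  73.] mid [ 514. -269.]
t 16.35 tcp [ 451.1 -392.1  237.8] [-3.141e+00  0.000e+00  1.000e-03] w 91.48413484919888
wrist red_lid_jar 0.96 circ 478 -400 31 bbox [261. 157.  51.  52.] mid [ 479. -400.]
```

View pics/d_wrist.png

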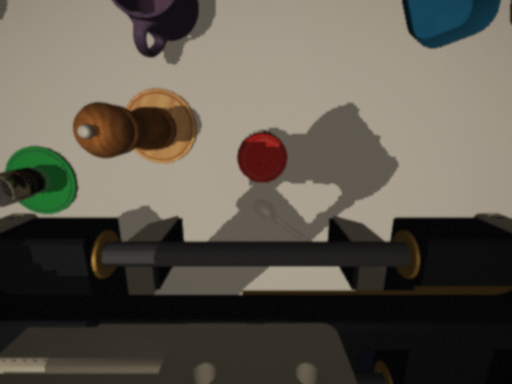

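The mill stands upright on the wooden coaster, its head at (105,130) because of the oblique view. The red lid is at (262,157).

jog_arm([
  [0.02,0.005,0],
  [0.008,0.0025,0.03],
  [0,0,0.05],
  [0,0,0.05],
  [0,0,0.04],
  [0,0,0.015],
  [0,0,0.01],
  [0,0,0],
], twist=[0,0,0,0,0,0,0,0])

```text
time: 17.45
tool_pos: [479.3, -401.0, 43.5]
tcp_rot: [3.141, -0.001, 0.0]
contact_force: [0.7, 0.1, 0.2]
grip_width: 92.0
finger_force: 0.0
```

jog_arm([
  [0,0,0],
  [0,0,0],
  [0,0,0],
  [0,0,0],
  [0,0,0],
], twist=[0,0,0,0,0], jaw=0.03)

```text
time: 18.08
tool_pos: [479.0, -400.4, 43.0]
tcp_rot: [-3.141, -0.0, 0.0]
contact_force: [-0.0, 1.5, 2.5]
grip_width: 57.5
finger_force: 30.0
```

jog_arm([
  [0,0,-0.03],
  [0,0,-0.05],
  [0,0,-0.055],
  [0,0,-0.05],
  [0,0,-0.025],
  [0,0,0],
], twist=[0,0,0,0,0,0])

```text
time: 18.82
tool_pos: [479.3, -401.2, 254.1]
tcp_rot: [3.139, -0.002, -0.0]
contact_force: [0.1, -0.3, -3.3]
grip_width: 58.2
finger_force: 30.0
```

jog_arm([
  [0.002,-0.025,0],
  [0.002,-0.045,0],
  [0.002,-0.055,0],
  [0.002,-0.055,0],
  [0.002,-0.055,0],
  [0.002,-0.055,0],
  [0,-0.055,0],
  [0,-0.055,0],
  [0,-0.045,0],
  [0,-0.03,0],
], twist=[0,0,0,0,0,0,0,0,0,0])

```text
time: 20.08
tool_pos: [489.5, 76.4, 250.3]
tcp_rot: [-3.142, 0.004, 0.002]
contact_force: [0.6, 0.3, -2.3]
grip_width: 57.9
finger_force: 30.0
```

jog_arm([
  [0,0,0],
  [0,0,0.03],
  [0,0,0.05],
  [0,0,0.05],
  [0,0,0.035],
  [0,0,0.02],
  [0,0,0.01],
  [0,0,0],
], twist=[0,0,0,0,0,0,0,0])

```text
time: 21.08
tool_pos: [490.3, 73.8, 56.9]
tcp_rot: [3.141, 0.002, -0.001]
contact_force: [0.1, 0.0, -2.6]
grip_width: 58.1
finger_force: 30.0
```

jog_arm([
  [0,0,0.004],
  [0,0,0.003],
  [0,0,0.001],
  [0,0,0],
], twist=[0,0,0,0])

```text
time: 21.58
tool_pos: [491.0, 74.4, 49.9]
tcp_rot: [3.142, -0.0, 0.0]
contact_force: [-0.9, -0.0, -3.5]
grip_width: 58.1
finger_force: 30.0
```

jog_arm([
  [0,0,0],
  [0,0,0],
  [0,0,0],
  [0,0,-0.02],
  [0,0,-0.05],
  [0,0,-0.06],
  [0,0,-0.06],
  [-0.03,0.03,0],
  [-0.03,0.04,0],
  [-0.03,0.04,0],
], twist=[0,0,0,0,0,0,0,0,0,0], jaw=0.0918)

```text
time: 22.82
tool_pos: [399.9, -36.5, 240.0]
tcp_rot: [3.141, -0.001, 0.001]
contact_force: [1.0, -1.1, 0.7]
grip_width: 91.5
finger_force: 0.0
```

jog_arm([
  [0,0.03,0],
  [0,0,0],
  [0,0,0],
], twist=[0,0,0])

```text
time: 23.2
tool_pos: [400.9, -65.2, 239.7]
tcp_rot: [-3.141, -0.0, -0.0]
contact_force: [0.4, 0.4, 0.5]
grip_width: 91.4
finger_force: 0.0
```

Run:
```python
from h import *
look(["black_cap_jar","green_coaster","red_lid_jar","red_coaster"],save="e")
```

```text
t 23.2 tcp [400.9 -65.2 239.7] [-3.141 -0.    -0.   ] w 91.4007414070484
wrist black_cap_jar 0.74 circ 437 -68 23 bbox [260. 152.  41.  40.] mid [436. -68.]
wrist green_coaster 0.55 circ 432 -71 52 bbox [260. 147.  72.  68.] mid [437. -72.]
wrist red_lid_jar 0.91 circ 487 64 39 bbox [138. 102.  70.  56.] mid [488.  65.]
wrist red_coaster 0.97 circ 491 73 52 bbox [162. 105.  59.  78.] mid [493.  57.]
```

View pics/e_wrist.png

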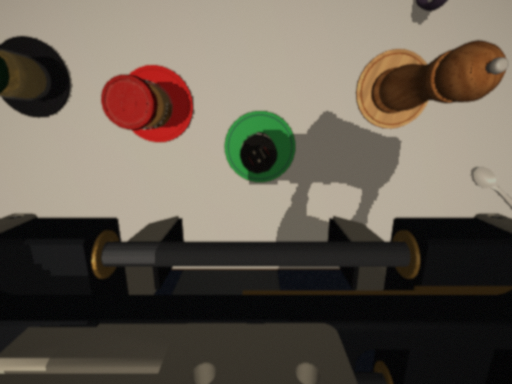

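The red jar stands on the red coaster (lid at (127,101) with parallax), and the black cap is at (258,153). Next I'll grip the black jar and park it at about (560,-100).

jog_arm([
  [0.02,0.001,0],
  [0.015,0.001,0.03],
  [0,0,0.05],
  [0,0,0.05],
  [0,0,0.025],
  [0,0,0.01],
  [0,0,0.006],
  [0,0,0],
], twist=[0,0,0,0,0,0,0,0])

```text
time: 24.45
tool_pos: [436.4, -67.7, 69.2]
tcp_rot: [3.141, -0.001, 0.0]
contact_force: [0.7, -0.0, 0.6]
grip_width: 91.7
finger_force: 0.0
```

jog_arm([
  [0,0,0],
  [0,0,0],
  [0,0,0],
  [0,0,0],
  [0,0,0],
  [0,0,0],
], twist=[0,0,0,0,0,0], jaw=0.02)

```text
time: 25.2
tool_pos: [435.9, -67.6, 68.7]
tcp_rot: [3.142, 0.0, 0.0]
contact_force: [-0.2, 0.0, 1.1]
grip_width: 40.0
finger_force: 30.0
```

jog_arm([
  [0,0,-0.02],
  [0,0,-0.02],
  [0.015,0.004,0],
  [0.03,0.008,0],
  [0.034,0.009,0],
  [0.03,0.008,0],
  [0.015,0.004,0],
  [0,0,0.015],
  [0,0,0.015],
  [0,0,0.006],
], twist=[0,0,0,0,0,0,0,0,0,0])

```text
time: 26.45
tool_pos: [558.2, -100.1, 70.8]
tcp_rot: [-3.141, 0.004, 0.0]
contact_force: [-0.4, 1.0, -0.9]
grip_width: 39.9
finger_force: 30.0
```

jog_arm([
  [0,0,0.004],
  [0,0,0.004],
  [0,0,0.001],
  [0,0,0.001],
  [0,0,0],
], twist=[0,0,0,0,0])

```text
time: 27.08
tool_pos: [560.0, -100.7, 62.9]
tcp_rot: [3.141, -0.0, -0.0]
contact_force: [-0.1, 1.3, -2.3]
grip_width: 40.0
finger_force: 30.0
```

jog_arm([
  [0,0,0],
  [0,0,0],
  [0,0,0],
  [0,0,-0.02],
  [0,0,-0.05],
  [0,0,-0.06],
  [0,0,-0.05],
  [-0.02,-0.04,0],
  [-0.02,-0.05,0],
  [-0.02,-0.05,0],
], twist=[0,0,0,0,0,0,0,0,0,0], jaw=0.0918)

```text
time: 28.32
tool_pos: [499.2, 40.6, 242.9]
tcp_rot: [-3.142, -0.001, -0.001]
contact_force: [0.5, 0.4, 0.9]
grip_width: 91.8
finger_force: 0.0
```

jog_arm([
  [-0.01,-0.055,0],
  [0,-0.055,0],
  [0,-0.05,0],
  [0,-0.035,0],
  [0,0,0],
  [0,0,0],
], twist=[0,0,0,0,0,0])

```text
time: 29.08
tool_pos: [489.8, 233.9, 242.6]
tcp_rot: [3.141, 0.0, 0.0]
contact_force: [0.2, -0.9, -0.0]
grip_width: 91.8
finger_force: 0.0
```

Run:
```python
from h import *
look(["green_lid_jar","black_coaster","red_lid_jar","black_cap_jar"],save="f")
```

```text
t 29.075 tcp [489.8 233.9 242.6] [3.141 0.    0.   ] w 91.77377423084226
wrist green_lid_jar 0.64 circ 526 237 28 bbox [254. 152.  46.  46.] mid [526. 236.]
wrist black_coaster 0.63 circ 526 242 52 bbox [252. 142.  68.  70.] mid [535. 246.]
wrist red_lid_jar 0.84 circ 494 88 41 bbox [380. 178.  66.  51.] mid [495.  87.]
wrist black_cap_jar 0.72 circ 554 -18 24 bbox [492. 120.  39.  36.] mid [558. -17.]
```

View pics/f_wrist.png

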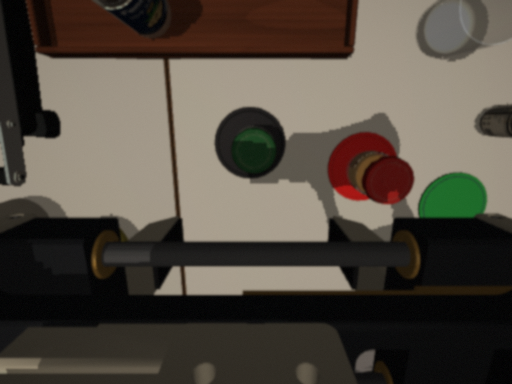

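The green lid is at (254,152), still on the black coaster. Picking it up.

jog_arm([
  [0.02,-0.002,0],
  [0.016,-0.001,0.03],
  [0,0,0.05],
  [0,0,0.05],
  [0,0,0.04],
  [0,0,0.017],
  [0,0,0.01],
  [0,0,0],
], twist=[0,0,0,0,0,0,0,0])

```text
time: 30.32
tool_pos: [526.4, 237.4, 46.3]
tcp_rot: [-3.141, -0.001, -0.0]
contact_force: [-0.0, 0.2, 0.7]
grip_width: 91.3
finger_force: 0.0
```

jog_arm([
  [0,0,0],
  [0,0,0],
  [0,0,0],
  [0,0,0],
  [0,0,0],
], twist=[0,0,0,0,0], jaw=0.03)

```text
time: 30.95
tool_pos: [526.0, 237.1, 45.9]
tcp_rot: [3.141, -0.0, 0.0]
contact_force: [-0.1, -1.5, 3.1]
grip_width: 54.1
finger_force: 30.0
```

jog_arm([
  [0,0,-0.02],
  [0,0,-0.05],
  [0,0,-0.05],
  [-0.006,0.02,0],
  [-0.014,0.045,0],
  [-0.017,0.055,0],
  [-0.018,0.06,0],
  [-0.017,0.055,0],
  [-0.014,0.045,0],
  [-0.008,0.027,0],
], twist=[0,0,0,0,0,0,0,0,0,0])

```text
time: 32.2
tool_pos: [430.8, -71.2, 165.4]
tcp_rot: [-3.141, 0.001, -0.002]
contact_force: [0.8, -0.2, -1.7]
grip_width: 53.4
finger_force: 30.0
```

jog_arm([
  [0,0,0],
  [0,0,0.03],
  [0,0,0.04],
  [0,0,0.025],
  [0,0,0.012],
  [0,0,0.006],
  [0,0,0.004],
  [0,0,0.002],
  [0,0,0.001],
  [0,0,0],
], twist=[0,0,0,0,0,0,0,0,0,0])

```text
time: 33.45
tool_pos: [432.1, -69.6, 46.0]
tcp_rot: [3.141, -0.001, -0.0]
contact_force: [-1.2, -0.0, -3.5]
grip_width: 53.7
finger_force: 30.0
```

jog_arm([
  [0,0,0],
  [0,0,0],
  [0,0,0],
  [0,0,-0.02],
  [0,0,-0.05],
  [0,0,-0.06],
  [0,0,-0.06],
  [0.03,0.01,0],
  [0.04,0.01,0],
  [0.02,0.01,0],
], twist=[0,0,0,0,0,0,0,0,0,0], jaw=0.0918)

```text
time: 34.7
tool_pos: [523.4, -99.8, 235.7]
tcp_rot: [3.141, -0.001, 0.0]
contact_force: [0.5, 0.1, -0.4]
grip_width: 92.1
finger_force: 0.0
```

jog_arm([
  [0,0,0],
  [0,0,0],
], twist=[0,0])

```text
time: 34.95
tool_pos: [521.1, -99.1, 235.5]
tcp_rot: [-3.141, 0.001, 0.0]
contact_force: [0.1, 0.2, -0.6]
grip_width: 92.3
finger_force: 0.0
```

Run:
```python
from h import *
look(["black_cap_jar"],base=0,save="g")
look(["black_coaster","green_lid_jar","green_coaster","red_lid_jar","red_coaster"],cams=("side",),save="g")
```

```text
t 34.95 tcp [521.1 -99.1 235.5] [-3.141e+00  1.000e-03  0.000e+00] w 92.25806969701348
wrist black_cap_jar 0.97 circ 560 -100 22 bbox [258. 150.  36.  37.] mid [ 560. -101.]
t 35.05 tcp [521.1 -99.1 235.9] [-3.142  0.     0.   ] w 91.50959819976192
side black_coaster 0.82 circ 527 242 54 bbox [283. 284.  52.  42.] mid [526. 244.]
side green_lid_jar 0.6 circ 439 -17 82 bbox [311. 180.  22.  34.] mid [439. -14.]
side green_coaster 0.54 circ 434 -68 52 bbox [308. 196.  37.  24.] mid [415. -53.]
side red_lid_jar 0.68 circ 497 121 77 bbox [295. 214.  25.  42.] mid [495. 124.]
side red_coaster 0.68 circ 489 76 55 bbox [290. 230.  47.  31.] mid [492.  90.]
```

View pics/g_side.png

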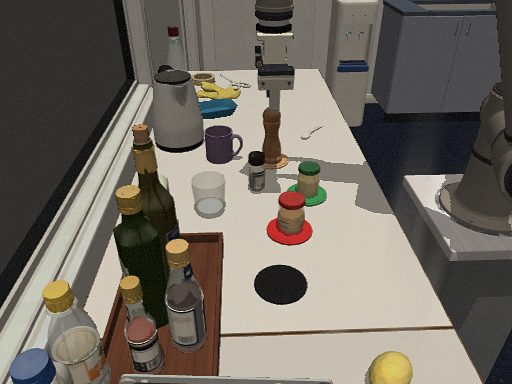

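View pics/g_wrist.png

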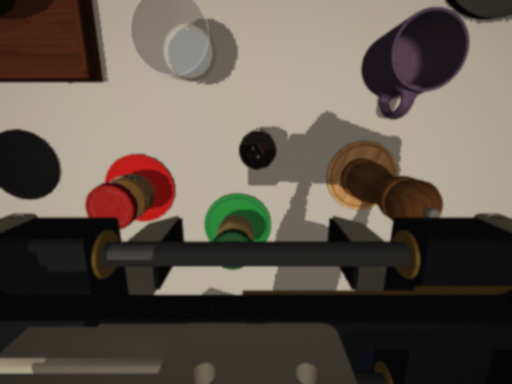

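Black cap at (258,150) in the wrist view. The red and green jars stand on their own coasters, and the black coaster is empty at (280,284) in the side view.

jog_arm([
  [0.02,0.001,0],
  [0.019,0,0.03],
  [0,0,0.05],
  [0,0,0.05],
  [0,0,0.025],
  [0,0,0.01],
  [0,0,0.008],
  [0,0,0],
], twist=[0,0,0,0,0,0,0,0])

```text
time: 36.35
tool_pos: [561.2, -100.6, 63.2]
tcp_rot: [3.141, -0.001, -0.0]
contact_force: [0.0, 0.2, -0.3]
grip_width: 91.8
finger_force: 0.0
```

jog_arm([
  [0,0,0],
  [0,0,0],
  [0,0,0],
  [0,0,0],
  [0,0,0],
  [0,0,0],
], twist=[0,0,0,0,0,0], jaw=0.02)

```text
time: 37.1
tool_pos: [560.9, -100.5, 62.7]
tcp_rot: [3.142, 0.0, -0.0]
contact_force: [0.4, 0.3, 0.9]
grip_width: 40.0
finger_force: 30.0
```

jog_arm([
  [0,0,-0.03],
  [0,0,-0.05],
  [0,0,-0.05],
  [-0.004,-0.03,0],
  [-0.005,-0.05,0],
  [-0.005,-0.06,0],
  [-0.005,-0.06,0],
  [-0.005,-0.06,0],
  [-0.005,-0.05,0],
  [-0.005,-0.031,0],
], twist=[0,0,0,0,0,0,0,0,0,0])

```text
time: 38.35
tool_pos: [526.1, 242.9, 192.3]
tcp_rot: [3.142, 0.001, 0.002]
contact_force: [0.2, -0.6, -2.0]
grip_width: 40.6
finger_force: 30.0
```

jog_arm([
  [0,0,0],
  [0,0,0.03],
  [0,0,0.045],
  [0,0,0.025],
  [0,0,0.012],
  [0,0,0.006],
  [0,0,0.003],
  [0,0,0.002],
  [0,0,0.001],
  [0,0,0],
], twist=[0,0,0,0,0,0,0,0,0,0])

```text
time: 39.6
tool_pos: [527.1, 240.6, 69.0]
tcp_rot: [-3.142, -0.001, 0.0]
contact_force: [-0.3, 0.4, -0.7]
grip_width: 40.2
finger_force: 30.0
```

jog_arm([
  [0,0,0],
  [0,0,0],
  [0,0,0],
  [0,0,-0.02],
  [0,0,-0.05],
  [0,0,-0.06],
  [0,0,-0.06],
  [-0.03,0,0],
  [-0.03,0,0],
  [0,0,0],
], twist=[0,0,0,0,0,0,0,0,0,0], jaw=0.0918)

```text
time: 40.85
tool_pos: [465.5, 240.7, 259.3]
tcp_rot: [-3.141, -0.0, 0.001]
contact_force: [0.7, 0.2, 0.4]
grip_width: 91.9
finger_force: 0.0
```

Run:
```python
from h import *
look(["black_cap_jar","black_coaster"])
```

```text
t 40.85 tcp [465.5 240.7 259.3] [-3.141e+00 -0.000e+00  1.000e-03] w 91.90494885726882
wrist black_cap_jar 0.57 circ 525 240 21 bbox [256. 130.  39.  37.] mid [525. 240.]
wrist black_coaster 0.8 circ 526 242 52 bbox [257. 127.  68.  71.] mid [529. 243.]
```

jog_arm([
  [-0.02,0.05,0],
  [-0.02,0.06,0],
  [-0.02,0.06,0],
  [0,0.06,0],
  [0,0.06,0],
  [0,0.02,0],
  [0,0,0],
  [0,0,0],
], twist=[0,0,0,0,0,0,0,0])

```text
time: 42.0
tool_pos: [407.7, -67.7, 258.5]
tcp_rot: [-3.141, 0.0, -0.0]
contact_force: [-0.6, 0.2, 0.0]
grip_width: 91.8
finger_force: 0.0
```

Run:
```python
from h import *
look(["green_lid_jar","green_coaster","red_coaster"])
```

```text
t 42.0 tcp [407.7 -67.7 258.5] [-3.141  0.    -0.   ] w 91.7878489394253
wrist green_lid_jar 0.84 circ 433 -70 28 bbox [257. 158.  46.  43.] mid [433. -70.]
wrist green_coaster 0.73 circ 432 -72 53 bbox [258. 150.  74.  67.] mid [441. -72.]
wrist red_coaster 0.61 circ 491 73 52 bbox [164. 111.  61.  74.] mid [494.  56.]
```

jog_arm([
  [0.02,0.04,0],
  [0.02,0.06,0],
  [0.02,0.06,0],
  [0,0.025,0],
  [0,0,0],
  [0,0,0],
], twist=[0,0,0,0,0,0])

```text
time: 42.95
tool_pos: [467.0, -250.4, 258.7]
tcp_rot: [-3.141, 0.0, 0.001]
contact_force: [0.2, -0.1, 0.6]
grip_width: 91.8
finger_force: 0.0
```

Run:
```python
from h import *
look(["mill","wooden_coaster"],save="z")
```

```text
t 42.95 tcp [ 467.  -250.4  258.7] [-3.141e+00  0.000e+00  1.000e-03] w 91.77543923822641
wrist mill 0.6 circ 511 -253 26 bbox [260. 147.  46.  54.] mid [ 512. -253.]
wrist wooden_coaster 0.84 circ 511 -256 52 bbox [259. 137.  69.  66.] mid [ 528. -258.]
```

View pics/z_wrist.png

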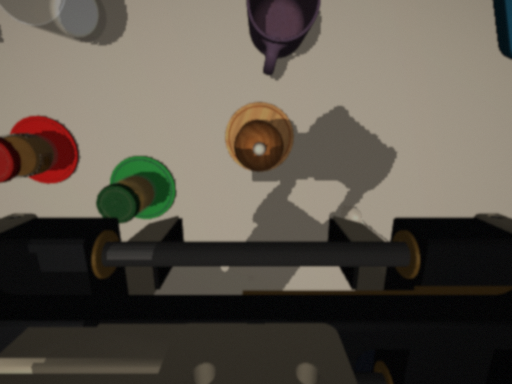

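The mill is centred on the wooden coaster at (260,148). The other jars are within about 3 mm of their coaster centres.

```bash
python3 -c "
from plant import bot
print(bot.close_job())"
```

```text
the job is handed in; nothing more can be done
None
```

The job is handed in at about 43 s of the 141 s, with all four seasonings standing upright on their own coasters. The green-lidded jar, black-capped jar and mill measured within about 3 mm of centre; the red-lidded jar was set down on target but not re-measured, and the verdict wasn't shown.

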